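Load the eyelet die into the press bed and close its keeper

TASK

Load the eyelet press bed: with the fingertips, gently nudge the loose steel die along the deck into the mouth of the horseshoe fence until it drops into its round seat and lies flat there; only then push the keeper bar round by its black post until it lies straight across the die. Only push: do not grip, pick up or press hard on anything, and leave the other things where they are.

Things in the scene. Friction and masses are not known exactly. Their poses are not given: they have to be found in the camera images.
- bed: fixed steel press bed, a slab 200 (x) by 230 (y) by 30 mm high. Origin: centre of its underside, on the table; axes along its edges. Its flat top, the deck, is 30 mm above the origin. The open mouth of the fence faces the bed's -x, the end of the deck on which the die lies at the start
- seat (a point): centre of the round seat's mouth, level with the deck, 15 mm to +x of the bed's centre; axes as the bed's. A flat-bottomed recess 49 mm wide, 9 mm deep. Round its +x half stands a horseshoe fence 4 mm high, 6 mm thick, inner radius 24.7 mm; towards -x two straight fence arms, 30 mm long, flare out at 45 degrees, leaving a mouth about 90 mm wide
- die: loose round steel die, 44 mm diameter, 12 mm thick, about 0.14 kg, lying flat on the deck in front of the fence's mouth. Origin: centre of its underside (so on the deck's level at the start, 9 mm lower when seated; its top then stands 3 mm above the deck)
- keeper (a joint): angle of the keeper bar about its upright pivot, rad: 0 closed, at its stop, the bar straight across the seat's centre along the bed's -y from the pivot; grows as it opens, anticlockwise from above (1.57: bar along the bed's +x). Starts open, 1.25 to 1.75; light friction (about 1 N at the post), stays where it is left
- keeper_pivot (a point): keeper's pivot axis, 14 mm above the deck (the bar's top), 52 mm to the bed's +y of the seat's centre. The keeper is a steel bar 16 mm wide, 8 mm thick, 85 mm from pivot to end, its underside 6 mm above the deck: it clears a seated die but strikes one still lying on the deck
- keeper_post (a point): centre of the top of the black upright post on the keeper, 75 mm from the pivot axis; the post is a cylinder 14 mm in diameter and 28 mm tall standing on the bar, its top 42 mm above the deck
- punch: bystander: steel hand punch, 18 mm diameter, 55 mm tall, standing on the deck's far corner (bed +x, -y). Origin: centre of its foot
- tin: bystander: small jar, 28 mm diameter, 34 mm tall, standing at the deck's -y edge beside the seat. Origin: centre of its foot
- hammer: bystander: hammer lying on the table to the left
- driver: bystander: screwdriver lying on the table to the right
- spare: bystander: larger plain steel disc, 64 mm diameter, 20 mm thick, on the table to the right; not the die to load
- can: bystander: small metal can, 56 mm diameter, 80 mm tall, on the table to the right. Origin: centre of its foot
Mind the look-alikes: they are no part of the job. Leave any blue look-alike of the die alone.

How it is judged:
On the way, in this order (a step that is already met when the one before it is completed fails the run):
1. the die has dropped into its seat and lies flat (horizontal distance between die and seat below 0.0045 m and z of die in the frame of seat below -0.007 m and angle between die's own z axis and vertical below 0.08 rad), for 0.2 s.
2. the keeper lies across the die (value of joint keeper below 0.15 rad), for 0.2 s.
At the end, for the whole second after the job is handed in: the die lies flat (within 0.08 rad) on the bottom of its seat, its centre within 4.5 mm of the seat's, at rest, and the keeper is closed over it to within 0.15 rad of its stop (all of step 1 and linear speed of die below 0.01 m/s and value of joint keeper below 0.15 rad); the robot touches nothing.
It fails at once if the die is lifted more than 6 mm off the deck (z of die in the frame of seat above 0.006 m).
It fails at once if the die is pushed off the bed (z of die in the frame of seat below -0.015 m).
It fails at once if the die is gripped or pressed with more than 30 N (contact force between the fingers and die above 30 N).
It fails at once if the bed or its keeper is gripped or pressed with more than 30 N (contact force between the arm and bed above 30 N).
It fails at once if a bystander is moved more than 30 mm (distance of any of punch, tin, hammer, driver, spare, can from where it was at the start of the episode above 0.03 m).
It also fails if it takes over 48 s, if anything falls off the work surface, if the arm or the gripper's body presses on something with over 40 N, if the wrist force passes 120 N, or if a joint passes its speed limit or range.

ROBOT

A 6-joint arm with a two-finger parallel gripper is mounted at the origin on the work surface. World frame = base frame: x ahead of the robot, y to its left, z up, the work surface at z = 0. Lengths are in m, angles in rad, forces in N, time in s.
With the tool pointing down it reaches from about 0.25 to 0.725 m from the base axis. Payload 4 kg.
Tool frame: the origin (TCP) lies midway between the tips of the shut fingers; the grasp point (between the pads) lies bot.tcp_to_grasp behind it (bot.tcp_to_grasp is the distance from the TCP to the grasp point, in m); z points along the fingers, y is the line along which they close (so a half turn about z gives the same grasp; the last joint's range is limited). The gripper opens to 85 mm and grips with 20 to 120 N. Pads are 22 mm wide; open, the fingers measure 114 mm over their backs; the gripper's body (76 mm by 85 mm) begins 54 mm behind the grasp point. The pads swing forward as they close: fully open they stand 13 mm farther back than shut.
Start: joints at [1.167, 0.241, 0.005, 1.335, 0, 1.571], TCP at [0.196, 0.46, 0.231] pointing down, gripper open.
Joint ranges: [-2.72, 2.72], [-1.05, 1.87], [-1.09, 1.28], [-1.99, 2.15], [-1.42, 1.44], [-3.14, 3.14]. Speed limits (rad/s): [2.79, 2.79, 3.14, 3.14, 3.14, 3.14].

INTERFACE

Orientations are given as a unit quaternion [x, y, z, w].
In Python, from workcell import readout, camera, bot gives the robot as it stands. The module is installed in compiled form; this text tells all that it offers.
- The arm moves only by the tool jog_arm, never from a script. Its argument "motion" is a list of rows, each an object of numbers: "x", "y", "z": the shift along the tool's x, y, z in mm; "spin": the turn about the tool's z in degrees; "fingers": the closure, from -1 (fully open) to 1 (shut). A call has 1 to 8 rows; each row is the pose to reach, as a shift and turn from the pose commanded when the call began, along the tool's axes at that moment; what a row does not reach only later rows make up. A row lasts 1/8 s, in which the tool goes at most 62.5 mm and 10.7 degrees, less where a joint would pass 70% of its speed; a pose out of reach is approached as far as the arm can. A call with a gripper value outside its range is refused whole. The fingers move at their own pace and stop on an object; the grip force is fixed at half the most. Time passes only in rows, so rows that repeat a pose let the fingers close. It gives the time, the measured TCP pose, the force, the opening and the grip force at its end, in the units of the state.
- readout.get_obs(): the state, without advancing time (a new reading comes with each control period).
- camera(name): name is "side" or "top"; returns a dict with "pixels" (480x640x3 uint8, red, green, blue), "K" (3x3 intrinsics, pixels), "rvec" (rotation vector, rad) and "tvec" (3), from world to camera coordinates, as OpenCV has them. Camera axes: x right, y down, z forward; pixel columns grow to the right and rows downward; lengths in m; the calibration is good to about 2 mm. A picture is of the moment at which its call begins. There is no depth.
- bot.job_done(): hands the job in; it is judged then, once.
The state is a dict: "clock": time; "joint_pos": joint angles; "joint_vel": joint speeds; "tau": joint torques, N m; "eef_pos": TCP position; "tool_rot": TCP orientation; "ft_force": force on the tool from outside, world axes, zero at the start; "ft_torque": the same for the moment, N m; "grip_width": finger opening in m; "grasp_force": force on a finger pad.
Only numpy, scipy, OpenCV 4.12 (cv2) and the standard library are available. Lean on these libraries where they do the work, as an engineer would, in place of code of your own. Each camera call takes 0.05 s, during which the arm holds its last target. There are 200 camera calls.

## Working session

There is one attempt and no reset: what is moved stays moved. The work goes in short steps, Python scripts to look and compute and a tool call to move; the robot and the scene stay as the last step left them, time stands still between calls to the robot, and variables do not carry over. Pictures are saved under pics/ and viewed, at most 10 in all, crops included, and the job is handed in when it is done.

Besides the shell and the picture viewer there is one more tool, called after "Emit:" as name(argument=value, ...), one argument or row to a line, values as JSON. jog_arm: Moves the arm, as the interface text tells. Its arguments: {"type":"object","properties":{"motion":{"type":"array"}},"required":["motion"]}

```bash
mkdir -p pics
cat > h.py <<'E'
import numpy as np, cv2
from workcell import readout, camera, bot
def snap(n,f=None):
    c=camera(n)
    if f: cv2.imwrite('pics/'+f,c['pixels'][:,:,::-1])
    return c
def ray(c,u,v,z):
    R=cv2.Rodrigues(np.array(c['rvec'],float))[0];t=np.array(c['tvec'],float).reshape(3)
    d=R.T@np.linalg.inv(c['K'])@np.array([u,v,1.]);o=-R.T@t
    return o+d*(z-o[2])/d[2]
def proj(c,p):
    return cv2.projectPoints(np.array(p,float).reshape(-1,3),np.array(c['rvec'],float),np.array(c['tvec'],float),np.array(c['K'],float),None)[0].reshape(-1,2)
E
python3 - <<'E'
from h import *
c=snap('top','t1.png');s=snap('side','s1.png')
for k in (c,s):
    R=cv2.Rodrigues(np.array(k['rvec'],float))[0];print((-R.T@np.array(k['tvec']).reshape(3)).round(3),k['K'][0][0])
o=readout.get_obs();print(o['eef_pos'],o['tool_rot'],o['clock'],bot.tcp_to_grasp,o['grip_width'])
E
```

```text
[ 0.39  -0.032  0.986] 459.24977715048306
[ 0.257 -0.904  1.021] 592.1189416099783
[0.19623406 0.459258   0.23051581] [ 2.00533831e-01  9.79686329e-01 -9.20161133e-04 -1.79243315e-04] 0.1 0.0187 0.08533872040248193
```

View pics/t1.png

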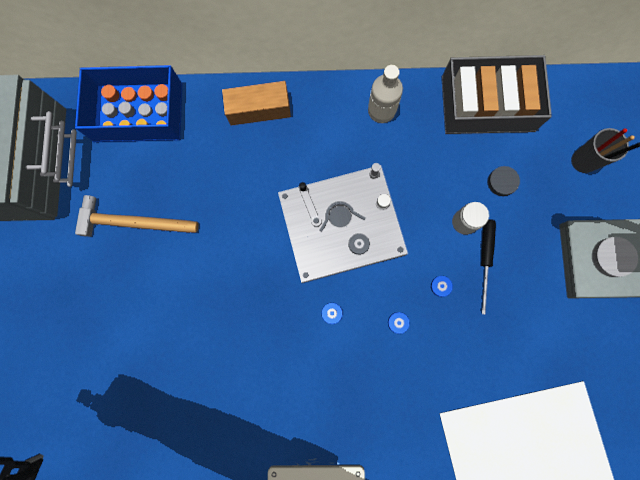

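View pics/s1.png

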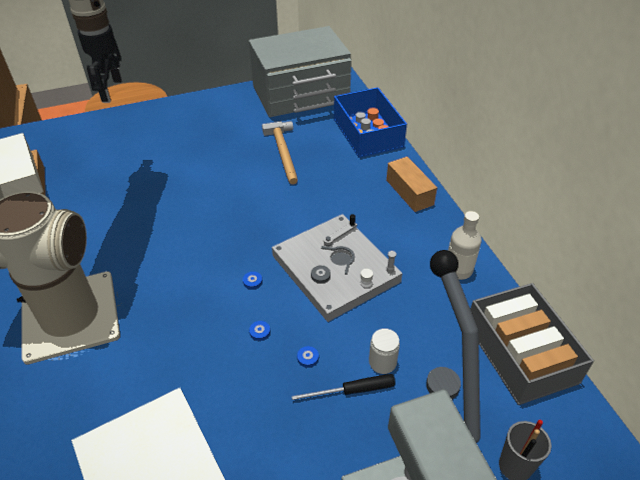

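The top view shows the bed centred near (343,223). The die is at (359,244), the seat at (339,214), the keeper pivot at (316,221) and its black post at (304,187). The tin is at (384,201) and the punch at (376,170). The blue discs are decoys. The side view agrees, with the die at (320,273) and the post at (352,219).

Run:
```python
from h import *
c=snap('top');s=snap('side')
im=c['pixels'].astype(int)
roi=np.zeros((480,640),np.uint8);roi[150:295,265:420]=1
m=((im[:,:,2]-im[:,:,0]<60)&(roi>0)).astype(np.uint8)
cn=max(cv2.findContours(m,0,2)[0],key=cv2.contourArea)
q=cv2.boxPoints(cv2.minAreaRect(cn));print('rect',q.round(1).tolist())
ap=cv2.approxPolyDP(cv2.convexHull(cn),6,True)[:,0];print('approx',ap.tolist())
for p in ap: print(ray(c,*p,.03).round(4))
w=[ray(c,*p,.03) for p in q]
print('edges',[np.linalg.norm(w[i]-w[i-1]).round(4) for i in range(4)],np.mean(w,0).round(4))
a=c['pixels'][150:295,270:420,::-1]; b=s['pixels'][200:330,262:412,::-1]
A=cv2.resize(a,None,fx=4,fy=4,interpolation=3);cv2.imwrite('pics/t2.png',A)
cv2.imwrite('pics/s2.png',cv2.resize(b,None,fx=4,fy=4,interpolation=3))
```

```text
rect [[276.20001220703125, 188.89999389648438], [382.6000061035156, 160.5], [407.6000061035156, 254.39999389648438], [301.20001220703125, 282.79998779296875]]
approx [[377, 163], [407, 253], [301, 282], [278, 192]]
[ 0.7136 -0.1423  0.03  ]
[ 0.5161 -0.1976  0.03  ]
[0.4592 0.0247 0.03  ]
[0.6534 0.0726 0.03  ]
edges [np.float64(0.2096), np.float64(0.2384), np.float64(0.2106), np.float64(0.2298)] [ 0.5875 -0.0631  0.03  ]
```

View pics/t2.png

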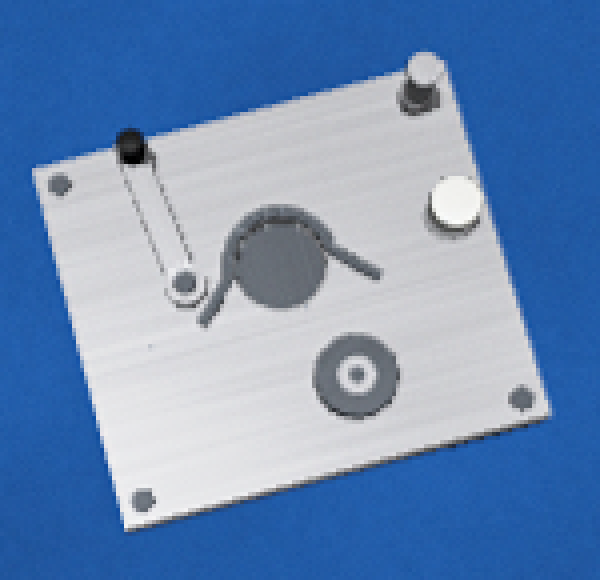

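The 4x crop shows, in crop pixels: die centre (356,376), seat about (280,262), pivot (185,284) and post top (131,143). The bolts are at (59,185), (143,499) and (521,398).

```bash
cat > m.py <<'E'
from h import *
def blobs(c,x0,y0,x1,y1,lo,hi,amin):
    g=cv2.resize(cv2.cvtColor(c['pixels'],cv2.COLOR_RGB2GRAY)[y0:y1,x0:x1],None,fx=4,fy=4,interpolation=2)
    m=((g>=lo)&(g<hi)).astype(np.uint8)
    out=[]
    for k in cv2.findContours(m,0,2)[0]:
        a=cv2.contourArea(k)
        if a>amin:
            (u,v),r=cv2.minEnclosingCircle(k);M=cv2.moments(k)
            f=lambda x,o:(x+.5)/4-.5+o
            out.append((a,f(M['m10']/a,x0),f(M['m01']/a,y0),f(u,x0),f(v,y0),r/4))
    return out
E
python3 - <<'E'
from m import *
c=snap('top')
for b in blobs(c,278,180,404,272,0,145,150): print(np.round(b,2))
px=lambda u,v:((u+.5)/4-.5+270,(v+.5)/4-.5+150)
B=[ray(c,*px(*p),.03) for p in [(59,185),(143,499),(521,398)]]
ctr=(B[0]+B[2])/2;ex=B[0]-B[1];ey=B[1]-B[2]
print('bolts',np.array(B).round(4).tolist(),ctr.round(4),np.linalg.norm(ex),np.linalg.norm(ey),np.arctan2(ex[1],ex[0]),np.arctan2(-ey[0],ey[1]))
print('die',ray(c,*px(356,376),.042).round(4),'piv',ray(c,*px(185,284),.044).round(4),'post',ray(c,*px(131,142),.072).round(4),'seat',ray(c,*px(282,264),.021).round(4))
s=snap('side')
print('side blobs')
for b in blobs(s,280,215,400,310,0,120,150): print(np.round(b,2))
E
```

```text
[8586.5   382.47  265.67  372.75  262.88   31.78]
[385.5  399.93 249.23 399.94 249.25   3.13]
[5549.    358.63  243.8   358.82  243.9    10.95]
[348.5  315.82 220.32 315.75 220.33   2.93]
[9541.    339.41  214.35  342.    223.75   23.51]
[568.   381.62 205.66 382.7  202.42   7.3 ]
[12658.5    284.37   245.31   287.75   232.62    40.05]
[326.5  284.49 195.83 284.58 196.     2.93]
[8720.5   397.27  199.45  394.25  209.12   30.88]
[5176.5   294.41  184.32  299.75  185.62   22.92]
bolts [[0.6445, 0.0589, 0.03], [0.4749, 0.0154, 0.03], [0.5245, -0.1831, 0.03]] [ 0.5845 -0.0621  0.03  ] 0.17509702999383525 0.20464346297461966 0.2509716990295961 0.24486806726394986
die [ 0.5359 -0.0965  0.042 ] piv [ 0.586  -0.0084  0.044 ] post [0.6554 0.0177 0.072 ] seat [ 0.6007 -0.0601  0.021 ]
side blobs
[216.5  328.41 306.55 328.25 306.75   2.53]
[185.   368.01 286.66 367.5  285.38   4.86]
[854.   366.22 279.88 366.1  278.04   6.32]
[18067.     377.79   297.75   367.12   292.      36.63]
[4475.5   320.32  274.3   320.38  274.6    10.08]
[18448.     294.31   291.92   301.62   283.5     33.96]
[245.   327.71 238.49 327.75 238.44   2.44]
[150.5  340.68 218.41 340.62 218.38   2.06]
[34285.     371.38   238.71   364.66   242.      44.21]
[12942.5    299.24   223.79   308.75   228.38    32.21]
```

View pics/s2.png

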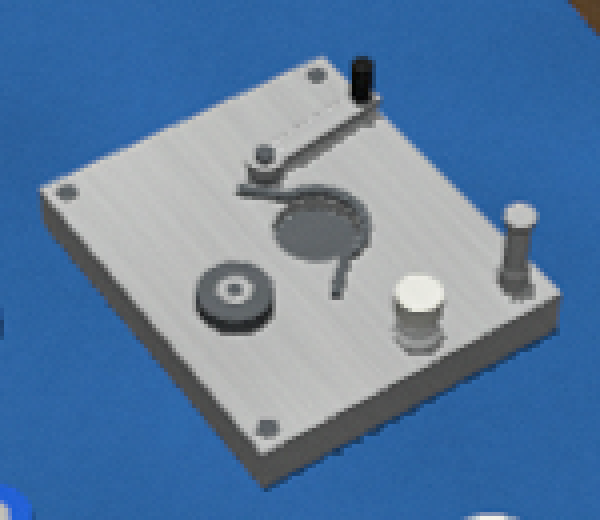

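Emit:
jog_arm(
  motion=[
    {"x": -63, "y": -51, "z": 0, "spin": 10.5, "fingers": 0.3},
    {"x": -126, "y": -102, "z": 0, "spin": 21, "fingers": 0.3},
    {"x": -160, "y": -130, "z": 20, "spin": 31, "fingers": 0.3},
    {"x": -200, "y": -162, "z": 40, "spin": 42, "fingers": 0.3},
    {"x": -240, "y": -195, "z": 60, "spin": 52, "fingers": 0.3},
    {"x": -280, "y": -227, "z": 70, "spin": 63, "fingers": 0.3},
    {"x": -320, "y": -260, "z": 80, "spin": 73, "fingers": 0.3},
    {"x": -360, "y": -292, "z": 90, "spin": 84, "fingers": 0.3},
  ],
)

```text
clock: 1.3
eef_pos: [0.4135, 0.0481, 0.1412]
tool_rot: [0.805, 0.593, 0.0, 0.0]
ft_force: [0.1, 1.5, 0.2]
grip_width: 0.0301
grasp_force: 0.0
```

```bash
cat >> h.py <<'E'
from scipy.spatial.transform import Rotation as Ro
def go(x,y,z,yaw=None):
    o=readout.get_obs();p=np.array(o['eef_pos']);R=Ro.from_quat(o['tool_rot']).as_matrix()
    yw=np.degrees(np.arctan2(R[1,0],R[0,0]))
    print('t',round(o['clock'],2),'p',p.round(4),'yaw',yw.round(2),'w',round(o['grip_width'],4),'f',np.round(o['ft_force'],1),'j',np.round(o['joint_pos'],2))
    print('shift mm',(1000*R.T@(np.array([x,y,z])-p)).round(1),'spin',None if yaw is None else round(yw-yaw,2))
E
python3 -c "
from h import *
go(.4998,-.1178,.10,30.9)"
```

```text
t 1.3 p [0.4135 0.0481 0.1412] yaw 72.75 w 0.0301 f [0.1 1.5 0.2] j [ 0.12  0.14 -0.36  1.06  0.    1.99]
shift mm [-132.9  131.6   41.2] spin 41.85
```

Emit:
jog_arm(
  motion=[
    {"x": -35, "y": 35, "z": 10, "spin": 10.5, "fingers": 0.3},
    {"x": -70, "y": 70, "z": 20, "spin": 21, "fingers": 0.3},
    {"x": -105, "y": 104, "z": 30, "spin": 31.5, "fingers": 0.3},
    {"x": -133, "y": 131, "z": 41, "spin": 42, "fingers": 0.3},
    {"x": -133, "y": 131, "z": 41, "spin": 42, "fingers": 0.3},
    {"x": -133, "y": 131, "z": 41, "spin": 42, "fingers": 0.3},
  ],
)

```text
clock: 2.05
eef_pos: [0.499, -0.1152, 0.1001]
tool_rot: [0.963, 0.269, -0.0, -0.0]
ft_force: [0.2, 0.1, -0.0]
grip_width: 0.0299
grasp_force: 0.0
```

```bash
python3 -c "
from h import *
go(.4998,-.1178,.0355,30.9)
s=snap('side');cv2.imwrite('pics/s3.png',cv2.resize(s['pixels'][170:350,240:420,::-1],None,fx=3,fy=3))"
```

```text
t 2.05 p [ 0.499  -0.1152  0.1001] yaw 31.16 w 0.0299 f [ 0.2  0.1 -0. ] j [-0.23  0.36 -0.19  1.02  0.    2.37]
shift mm [-0.6  2.7 64.6] spin 0.26
```

View pics/s3.png

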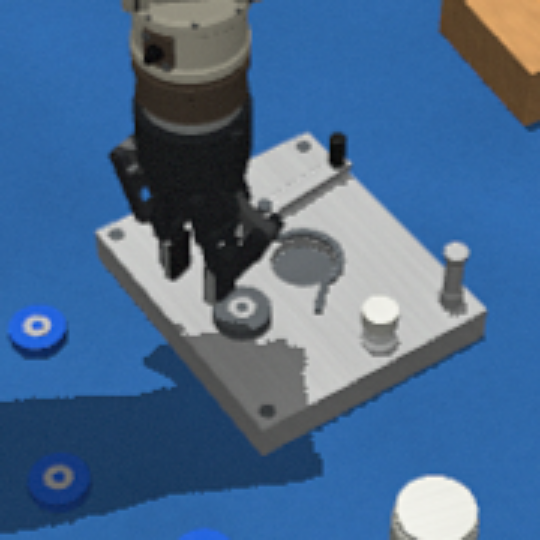

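The gripper stands behind the die with both fingertips facing it, and the die is at crop (242,312). Descending.

Emit:
jog_arm(
  motion=[
    {"x": -1, "y": 3, "z": 25, "fingers": 0.3},
    {"x": -1, "y": 3, "z": 50, "fingers": 0.3},
    {"x": -1, "y": 3, "z": 60, "fingers": 0.3},
    {"x": -1, "y": 3, "z": 64, "fingers": 0.3},
    {"x": -1, "y": 3, "z": 64, "fingers": 0.3},
  ],
)

```text
validation failed for argument at $.mo...
```

```bash
python3 -c "
from m import *
go(.599-.027*.857,-.0584-.027*.515,.0355,30.9)
s=snap('side');c=snap('top','t3.png')
cv2.imwrite('pics/s4.png',cv2.resize(np.hstack([s['pixels'][190:340,250:390,::-1],c['pixels'][170:320,280:420,::-1]]),None,fx=2.8,fy=2.8))"
```

```text
t 2.1 p [ 0.499  -0.1148  0.1003] yaw 31.2 w 0.0297 f [-0.5 -0.9  0.3] j [-0.23  0.36 -0.19  1.02  0.    2.37]
shift mm [87.8  3.5 64.8] spin 0.3
```

View pics/s4.png

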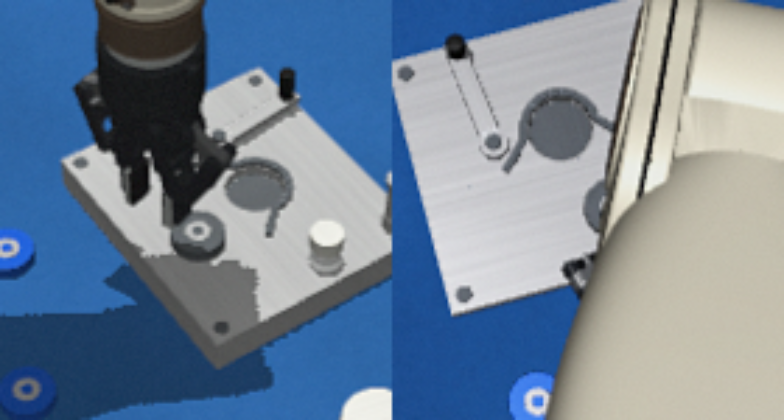

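The move was refused, probably because the rows had no "spin". The pictures show the arm unmoved and the die untouched. Repeating it with every key filled in.

Emit:
jog_arm(
  motion=[
    {"x": -1, "y": 3, "z": 25, "spin": 0, "fingers": 0.3},
    {"x": -1, "y": 3, "z": 50, "spin": 0, "fingers": 0.3},
    {"x": -1, "y": 3, "z": 60, "spin": 0, "fingers": 0.3},
    {"x": -1, "y": 3, "z": 64, "spin": 0, "fingers": 0.3},
    {"x": -1, "y": 3, "z": 64, "spin": 0, "fingers": 0.3},
  ],
)

```text
clock: 2.82
eef_pos: [0.5006, -0.1184, 0.0368]
tool_rot: [0.963, 0.269, 0.0, 0.0]
ft_force: [0.2, -0.2, 0.2]
grip_width: 0.0298
grasp_force: 0.0
```

```bash
python3 -c "
from m import *
go(.599-.027*.857,-.0584-.027*.515,.0355,30.9)
s=snap('side')
cv2.imwrite('pics/s5.png',cv2.resize(s['pixels'][220:310,260:370,::-1],None,fx=6,fy=6))"
```

```text
t 2.83 p [ 0.5006 -0.1184  0.0368] yaw 31.15 w 0.0298 f [ 0.2 -0.2  0.2] j [-0.23  0.44 -0.26  0.87 -0.    2.37]
shift mm [88.2 -0.5  1.4] spin 0.25
```

View pics/s5.png

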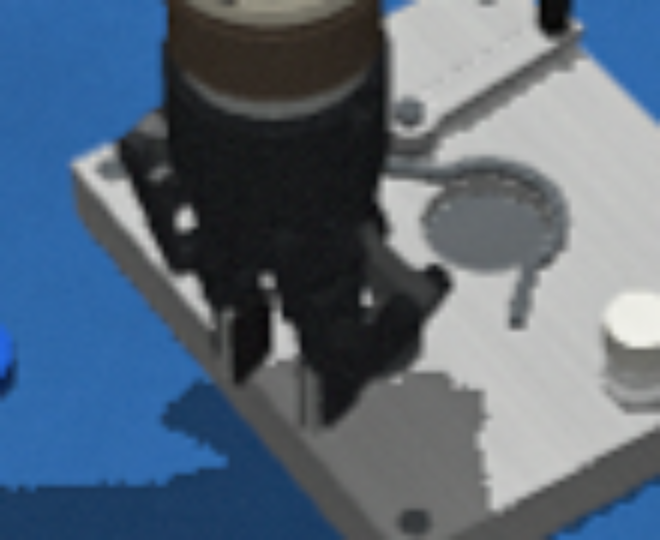

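The gripper is down and hides the die, the fingers are clear of the fence, and no force shows. Pushing along the die-to-seat line.

Emit:
jog_arm(
  motion=[
    {"x": 7, "y": 0, "z": 1, "spin": 0, "fingers": 0.3},
    {"x": 13, "y": 0, "z": 1, "spin": 0, "fingers": 0.3},
    {"x": 18, "y": 0, "z": 1, "spin": 0, "fingers": 0.3},
    {"x": 23, "y": 0, "z": 1, "spin": 0, "fingers": 0.3},
    {"x": 29, "y": 0, "z": 1, "spin": 0, "fingers": 0.3},
    {"x": 35, "y": 0, "z": 1, "spin": 0, "fingers": 0.3},
    {"x": 41, "y": 0, "z": 1, "spin": 0, "fingers": 0.3},
    {"x": 47, "y": 0, "z": 1, "spin": 0, "fingers": 0.3},
  ],
)

```text
clock: 3.88
eef_pos: [0.5408, -0.094, 0.0353]
tool_rot: [0.963, 0.268, -0.0, -0.0]
ft_force: [-1.9, -0.9, 1.3]
grip_width: 0.0298
grasp_force: 0.9
```

```bash
python3 -c "
from m import *
go(.599-.027*.857,-.0584-.027*.515,.0355,30.9)
c=snap('top');s=snap('side');S=(.599,-.0584,.03);print(proj(c,[S]),proj(s,[S]))
cv2.imwrite('pics/s6.png',cv2.resize(np.hstack([s['pixels'][210:310,280:400,::-1],c['pixels'][180:280,280:400,::-1]]),None,fx=3.3,fy=3.3))"
```

```text
t 3.88 p [ 0.5408 -0.094   0.0353] yaw 31.12 w 0.0298 f [-1.9 -0.9  1.3] j [-0.17  0.5  -0.16  0.91 -0.    2.43]
shift mm [41.3 -0.5 -0.2] spin 0.22
[[339.44189319 215.50761254]] [[338.98315576 256.40989009]]
```

View pics/s6.png

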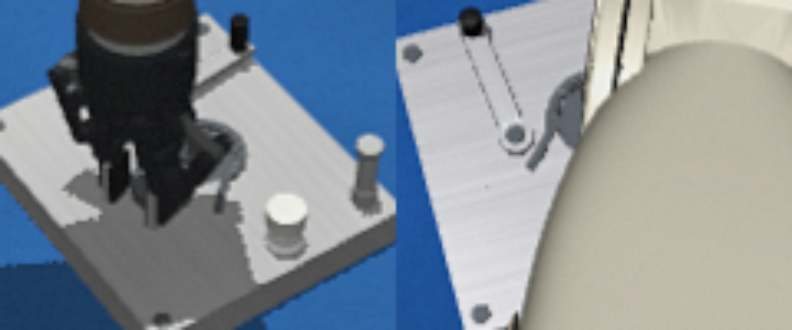

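The view is mostly blocked, but a steady push of about 2 N shows the die is moving with the fingers. Continuing more slowly.

Emit:
jog_arm(
  motion=[
    {"x": 4, "y": 0, "z": 0, "spin": 0, "fingers": 0.3},
    {"x": 8, "y": 0, "z": 0, "spin": 0, "fingers": 0.3},
    {"x": 12, "y": 0, "z": 0, "spin": 0, "fingers": 0.3},
    {"x": 16, "y": 0, "z": 0, "spin": 0, "fingers": 0.3},
    {"x": 19, "y": 0, "z": 0, "spin": 0, "fingers": 0.3},
    {"x": 22, "y": 0, "z": 0, "spin": 0, "fingers": 0.3},
    {"x": 25, "y": 0, "z": 0, "spin": 0, "fingers": 0.3},
  ],
)

```text
clock: 4.85
eef_pos: [0.5619, -0.0813, 0.0353]
tool_rot: [0.963, 0.268, -0.0, 0.0]
ft_force: [-1.8, -1.6, 0.6]
grip_width: 0.0297
grasp_force: 0.7
```

Emit:
jog_arm(
  motion=[
    {"x": 2, "y": 0, "z": 0, "spin": 0, "fingers": 0.3},
    {"x": 4, "y": 0, "z": 0, "spin": 0, "fingers": 0.3},
    {"x": 6, "y": 0, "z": 0, "spin": 0, "fingers": 0.3},
  ],
)

```text
clock: 5.22
eef_pos: [0.567, -0.0783, 0.0354]
tool_rot: [0.963, 0.268, -0.0, 0.0]
ft_force: [-2.1, -1.0, 2.2]
grip_width: 0.0296
grasp_force: 1.2
```

Emit:
jog_arm(
  motion=[
    {"x": 2, "y": 0, "z": 0, "spin": 0, "fingers": 0.3},
    {"x": 4, "y": 0, "z": 0, "spin": 0, "fingers": 0.3},
    {"x": 6, "y": 0, "z": 0, "spin": 0, "fingers": 0.3},
  ],
)

```text
clock: 5.6
eef_pos: [0.5724, -0.0749, 0.0352]
tool_rot: [0.963, 0.268, 0.0, -0.0]
ft_force: [-0.1, 0.1, -0.9]
grip_width: 0.0299
grasp_force: 0.3
```

Emit:
jog_arm(
  motion=[
    {"x": 1.5, "y": 0, "z": 0, "spin": 0, "fingers": 0.3},
    {"x": 3, "y": 0, "z": 0, "spin": 0, "fingers": 0.3},
  ],
)

```text
clock: 5.85
eef_pos: [0.5746, -0.0735, 0.0351]
tool_rot: [0.963, 0.268, -0.0, -0.0]
ft_force: [0.2, -0.5, -0.2]
grip_width: 0.0301
grasp_force: 0.3
```

```bash
python3 -c "
from m import *
go(.599-.027*.857,-.0584-.027*.515,.0355,30.9)
c=snap('top');s=snap('side')
cv2.imwrite('pics/s7.png',cv2.resize(np.hstack([s['pixels'][220:300,290:390,::-1],c['pixels'][180:260,280:380,::-1]]),None,fx=4,fy=4))"
```

```text
t 5.85 p [ 0.5746 -0.0735  0.0351] yaw 31.12 w 0.0301 f [ 0.2 -0.5 -0.2] j [-0.13  0.55 -0.08  0.95  0.    2.47]
shift mm [ 1.7 -0.4 -0.4] spin 0.22
```

Contact force has dropped to zero, so the die has probably fallen into the seat. Backing off and lifting to check.

Emit:
jog_arm(
  motion=[
    {"x": -8, "y": 0, "z": 0, "spin": 0, "fingers": 0.3},
    {"x": -12, "y": 0, "z": -10, "spin": 0, "fingers": 0.3},
    {"x": -12, "y": 0, "z": -40, "spin": 0, "fingers": 1},
    {"x": -12, "y": 0, "z": -80, "spin": 0, "fingers": 1},
    {"x": -12, "y": 0, "z": -110, "spin": 0, "fingers": 1},
  ],
)

```text
clock: 6.58
eef_pos: [0.5648, -0.0801, 0.148]
tool_rot: [0.963, 0.268, 0.001, 0.0]
ft_force: [0.7, -0.5, 0.2]
grip_width: -0.0003
grasp_force: 0.0
```

```bash
python3 -c "
from m import *
go(.6467,.041,.145)
"
```

```text
t 6.58 p [ 0.5648 -0.0801  0.148 ] yaw 31.1 w -0.0003 f [ 0.7 -0.5  0.2] j [-0.14  0.42  0.04  1.19  0.    2.46]
shift mm [132.7 -61.4   3.2] spin None
```

Emit:
jog_arm(
  motion=[
    {"x": 17, "y": -8, "z": 3, "spin": -10, "fingers": 1},
    {"x": 34, "y": -16, "z": 3, "spin": -20, "fingers": 1},
    {"x": 51, "y": -25, "z": 3, "spin": -30, "fingers": 1},
    {"x": 68, "y": -33, "z": 3, "spin": -40, "fingers": 1},
    {"x": 85, "y": -41, "z": 3, "spin": -50, "fingers": 1},
    {"x": 102, "y": -50, "z": 3, "spin": -60, "fingers": 1},
    {"x": 119, "y": -58, "z": 3, "spin": -70, "fingers": 1},
    {"x": 134, "y": -66, "z": 3, "spin": -79, "fingers": 1},
  ],
)

```text
clock: 7.58
eef_pos: [0.6453, 0.0463, 0.1433]
tool_rot: [0.571, 0.821, 0.0, 0.0]
ft_force: [-0.3, -1.2, -0.3]
grip_width: 0.0002
grasp_force: 0.0
```

```bash
python3 -c "
from m import *
go(.6449,.0458,.058,110)
c=snap('top');s=snap('side')
print('tin',ray(c,384,201,.064),'punch',ray(c,376,168.5,.085))
S=(.599,-.0584,.033);print(proj(c,[S]),proj(s,[S]))
cv2.imwrite('pics/s8.png',cv2.resize(np.hstack([s['pixels'][200:310,290:390,::-1],c['pixels'][160:270,280:380,::-1]]),None,fx=4,fy=4))
"
```

```text
t 7.58 p [0.6453 0.0463 0.1433] yaw 110.41 w 0.0002 f [-0.3 -1.2 -0.3] j [0.07 0.58 0.28 1.28 0.   1.29]
shift mm [-0.3 -0.7 85.3] spin 0.41
tin [ 0.62024529 -0.14972158  0.064     ] punch [ 0.68335398 -0.13345538  0.085     ]
[[339.474181   215.20393615]] [[339.00886785 255.51430073]]
```

View pics/s8.png

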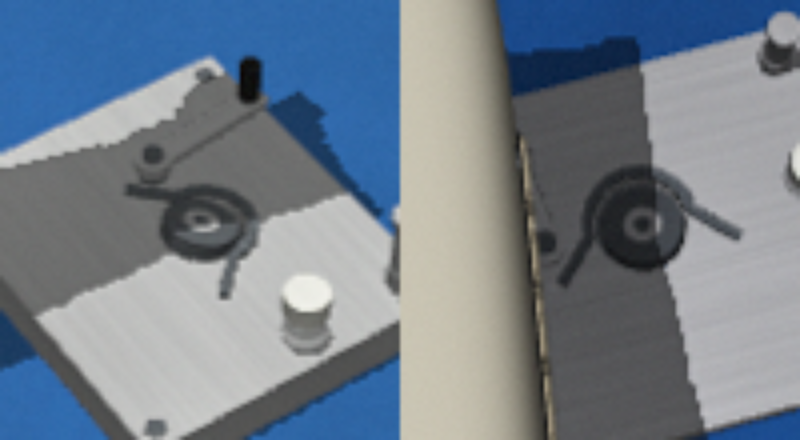

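The die sits inside the horseshoe in both views. Its hub is at about (341,255) in the side view and (340,216) in the top view, against projected seat pixels of (339,255.5) and (339.5,215). I'll triangulate the hub to confirm its height.

Run:
```python
from m import *
c=snap('top');s=snap('side');P=[];U=[]
for k,(u,v) in ((c,(340,215.5)),(s,(341,255))):
    u0,v0=int(u)-7,int(v)-6
    g=cv2.resize(cv2.cvtColor(k['pixels'],cv2.COLOR_RGB2GRAY)[v0:v0+12,u0:u0+14],None,fx=8,fy=8,interpolation=2)
    print(cv2.resize(g,(14,12),interpolation=3))
```

```text
[[ 36  33  34  33  35  37  34  35  34  34  32  62  69  65]
 [ 33  32  32  35  35  35  35  34  35  32  34  62  69  66]
 [ 34  35  34  35  32  35  45  48  44  40  36  60  68  68]
 [ 31  34  34  35  47  62  70  72  71  68  54  61  69  68]
 [ 35  35  35  47  66  79  78  74  78  79  72  91  76  68]
 [ 37  34  35  65  77  72  55  48  53  66  78 126  92  70]
 [ 35  35  39  70  77  58  37  29  33  52  78 142 107  73]
 [ 36  34  44  73  79  57  35  30  31  57 122 153 100  68]
 [ 36  34  38  69  79  71  52  40  44  68 142 145  89  67]
 [ 37  33  35  57  76  77  73  69  69  78 126 106  76  70]
 [ 34  34  34  41  54  67  77  79  77  68  74  71  70  71]
 [ 35  34  33  31  36  46  54  54  54  44  36  61  71  73]]
[[ 49  47  45  51  59  68  74  79  78  73  70  62  59  57]
 [ 53  54  54  54  54  54  56  61  67  78  91  92  83  66]
 [ 52  54  54  56  59  60  58  55  53  55  68  78  87  88]
 [ 54  54  61  73  81  84  79  75  63  56  52  57  70  82]
 [ 57  60  84 103  99  94  94  97  88  73  58  55  57  64]
 [ 56  66  93 103  82  52  56  74  94 100  77  55  52  54]
 [ 53  63  84 100  91  64  58  70  92 105  88  55  51  54]
 [ 54  52  60  86 112 121 121 123 127 117  94  68  67  65]
 [ 69  67  68  90 131 161 174 172 164 138 107  97  98  97]
 [ 93  97 102 101 101 102 103 102 100 100  99  98 101 101]
 [ 68  81  93  97 100  97  97  98  98  97  99  99  98  92]
 [ 60  59  66  80  93  95  95  97  99  99  98  98  87  64]]
```

Run:
```python
from m import *
s=snap('side')
# bolts/pivot from top vs seen initially in side (crop/4+offset or blob)
print(proj(s,[(.5245,-.1831,.03),(.4749,.0154,.03),(.6445,.0589,.03),(.5860,-.0084,.044),(.5359,-.0965,.042)]).round(2))
print('seen bolt3 328.3 306.6; pivot 327.7 238.45; bolt1 340.65 218.4; bolt2',[(x+.5)/4-.5+o for x,o in((67,262),(192,200))],'die hub',[(x+.5)/4-.5+o for x,o in((235,262),(290,200))])
c=snap('top')
for z in (.033,.037,.042): print(z,ray(c,340,215.6,z).round(4),proj(s,[ray(c,340,215.6,z)]).round(2))
```

```text
[[326.93 306.25]
 [277.33 247.59]
 [339.34 218.13]
 [326.12 238.66]
 [318.33 271.9 ]]
seen bolt3 328.3 306.6; pivot 327.7 238.45; bolt1 340.65 218.4; bolt2 [278.375, 247.625] die hub [320.375, 272.125]
0.033 [ 0.5981 -0.0595  0.033 ] [[338.82 255.94]]
0.037 [ 0.5972 -0.0594  0.037 ] [[338.47 254.81]]
0.042 [ 0.5961 -0.0592  0.042 ] [[338.04 253.38]]
```

The hub height comes out at about 37 mm, against 33 mm if seated, so I can't yet tell seated from tilted. I'll move the arm so its shadow leaves the die and measure again.

Emit:
jog_arm(
  motion=[
    {"x": 40, "y": 14, "z": 0, "spin": 0, "fingers": 1},
    {"x": 80, "y": 28, "z": 0, "spin": 0, "fingers": 1},
    {"x": 120, "y": 42, "z": 0, "spin": 0, "fingers": 1},
    {"x": 150, "y": 54, "z": 0, "spin": 0, "fingers": 1},
    {"x": 150, "y": 54, "z": 0, "spin": 0, "fingers": 1},
  ],
)

```text
clock: 8.5
eef_pos: [0.6437, 0.2072, 0.1423]
tool_rot: [0.572, 0.82, 0.0, -0.0]
ft_force: [0.4, -0.9, -0.0]
grip_width: 0.0003
grasp_force: 0.0
```

Run:
```python
from m import *
go(.6449,.0458,.058,110)
c=snap('top');s=snap('side')
a=cv2.resize(s['pixels'][236:276,318:368,::-1],None,fx=8,fy=8,interpolation=2)
b=cv2.resize(c['pixels'][196:236,316:366,::-1],None,fx=8,fy=8,interpolation=2)
cv2.imwrite('pics/s9.png',np.hstack([a,b]))
```

```text
t 8.5 p [0.6437 0.2072 0.1423] yaw 110.22 w 0.0003 f [ 0.4 -0.9 -0. ] j [0.31 0.64 0.39 1.32 0.   1.53]
shift mm [-151.9  -54.6   84.3] spin 0.22
```

View pics/s9.png

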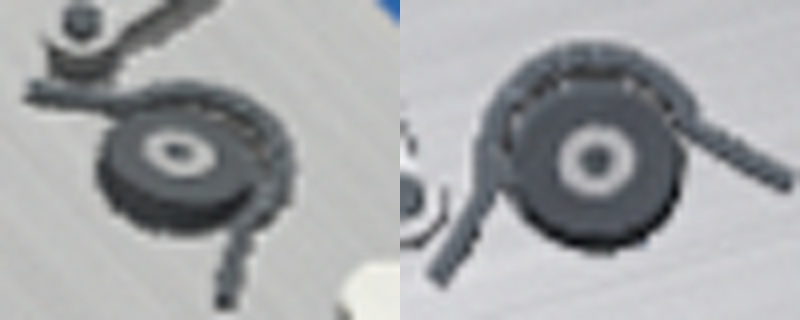

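The close view shows the die still tilted. A thick side wall is visible at its lower left, near side (110,200) and top (600,240), so its trailing edge hangs on the rim and needs a few mm more push. Going back behind it.

Emit:
jog_arm(
  motion=[
    {"x": -30, "y": -21, "z": 0, "spin": 10, "fingers": 0.3},
    {"x": -60, "y": -43, "z": 0, "spin": 20, "fingers": 0.3},
    {"x": -90, "y": -64, "z": 0, "spin": 30, "fingers": 0.3},
    {"x": -120, "y": -86, "z": 0, "spin": 40, "fingers": 0.3},
    {"x": -150, "y": -107, "z": 0, "spin": 50, "fingers": 0.3},
    {"x": -180, "y": -129, "z": 10, "spin": 60, "fingers": 0.3},
    {"x": -211, "y": -151, "z": 20, "spin": 70, "fingers": 0.3},
    {"x": -241, "y": -172, "z": 30, "spin": 79, "fingers": 0.3},
  ],
)

```text
clock: 9.6
eef_pos: [0.5643, -0.0831, 0.1124]
tool_rot: [0.965, 0.264, 0.0, 0.0]
ft_force: [0.2, -0.3, 0.2]
grip_width: 0.0297
grasp_force: 0.0
```

```bash
python3 -c "
from m import *
go(.5656,-.0785,.0355,31)"
```

```text
t 9.6 p [ 0.5643 -0.0831  0.1124] yaw 30.62 w 0.0297 f [ 0.2 -0.3  0.2] j [-0.15  0.45 -0.01  1.11 -0.    2.46]
shift mm [ 3.4 -3.4 76.9] spin -0.38
```

Emit:
jog_arm(
  motion=[
    {"x": 0, "y": -3, "z": 30, "spin": 0, "fingers": 0.3},
    {"x": 0, "y": -3, "z": 60, "spin": 0, "fingers": 0.3},
    {"x": 0, "y": -3, "z": 72, "spin": 0, "fingers": 0.3},
    {"x": 0, "y": -3, "z": 77, "spin": 0, "fingers": 0.3},
    {"x": 0, "y": -3, "z": 77, "spin": 0, "fingers": 0.3},
  ],
)

```text
clock: 10.22
eef_pos: [0.5644, -0.0778, 0.0359]
tool_rot: [0.963, 0.268, 0.0, 0.0]
ft_force: [0.2, -0.2, -0.2]
grip_width: 0.03
grasp_force: 0.0
```

Emit:
jog_arm(
  motion=[
    {"x": 3, "y": 0, "z": 0, "spin": 0, "fingers": 0.3},
    {"x": 6, "y": 0, "z": 0, "spin": 0, "fingers": 0.3},
    {"x": 9, "y": 0, "z": 0, "spin": 0, "fingers": 0.3},
    {"x": 11, "y": 0, "z": 0, "spin": 0, "fingers": 0.3},
  ],
)

```text
clock: 10.72
eef_pos: [0.5736, -0.0717, 0.0354]
tool_rot: [0.963, 0.268, -0.0, 0.0]
ft_force: [-0.1, -0.9, -0.8]
grip_width: 0.0299
grasp_force: 0.3
```

Emit:
jog_arm(
  motion=[
    {"x": 1, "y": 0, "z": 0, "spin": 0, "fingers": 0.3},
    {"x": 2, "y": 0, "z": 0, "spin": 0, "fingers": 0.3},
  ],
)

```text
clock: 10.98
eef_pos: [0.5751, -0.0707, 0.0352]
tool_rot: [0.963, 0.268, -0.0, -0.0]
ft_force: [-0.3, 1.2, -0.0]
grip_width: 0.0299
grasp_force: 0.0
```

Emit:
jog_arm(
  motion=[
    {"x": 1, "y": 0, "z": 0, "spin": 0, "fingers": 0.3},
    {"x": 2, "y": 0, "z": 0, "spin": 0, "fingers": 0.3},
  ],
)

```text
clock: 11.22
eef_pos: [0.5769, -0.0697, 0.0353]
tool_rot: [0.963, 0.268, 0.0, -0.0]
ft_force: [0.4, -0.2, 0.1]
grip_width: 0.03
grasp_force: 0.0
```

Emit:
jog_arm(
  motion=[
    {"x": 1, "y": 1, "z": 0, "spin": 0, "fingers": 0.3},
    {"x": 2, "y": 1, "z": 0, "spin": 0, "fingers": 0.3},
  ],
)

```text
clock: 11.48
eef_pos: [0.5792, -0.0696, 0.0353]
tool_rot: [0.963, 0.268, 0.0, 0.0]
ft_force: [-0.7, -0.0, -0.2]
grip_width: 0.0297
grasp_force: 0.0
```

Emit:
jog_arm(
  motion=[
    {"x": 1, "y": 0, "z": 0, "spin": 0, "fingers": 0.3},
    {"x": 2, "y": 0, "z": 0, "spin": 0, "fingers": 0.3},
  ],
)

```text
clock: 11.72
eef_pos: [0.5808, -0.0685, 0.0353]
tool_rot: [0.963, 0.268, -0.0, -0.0]
ft_force: [0.1, 0.3, -0.8]
grip_width: 0.0299
grasp_force: 0.0
```

Emit:
jog_arm(
  motion=[
    {"x": 1, "y": 0, "z": 0, "spin": 0, "fingers": 0.3},
    {"x": 2, "y": 0, "z": 0, "spin": 0, "fingers": 0.3},
  ],
)

```text
clock: 11.98
eef_pos: [0.5825, -0.0675, 0.0353]
tool_rot: [0.963, 0.268, -0.0, 0.0]
ft_force: [0.3, 0.5, 0.2]
grip_width: 0.0299
grasp_force: 0.0
```

Fingertips now reach over the die's rim with no force, so it should have dropped. Lifting away to measure it out of the shadow.

Emit:
jog_arm(
  motion=[
    {"x": -3, "y": 0, "z": -10, "spin": 0, "fingers": 0.3},
    {"x": -6, "y": 0, "z": -50, "spin": 0, "fingers": 1},
    {"x": -6, "y": 0, "z": -105, "spin": 0, "fingers": 1},
    {"x": -6, "y": 0, "z": -107, "spin": -9, "fingers": 1},
  ],
)

```text
clock: 12.48
eef_pos: [0.5807, -0.0713, 0.1486]
tool_rot: [0.939, 0.345, 0.005, 0.003]
ft_force: [0.3, 0.0, -0.7]
grip_width: 0.0005
grasp_force: 0.0
```

```bash
python3 -c "
from m import *
go(.6437,.2072,.142,110)"
```

```text
t 12.47 p [ 0.5807 -0.0713  0.1486] yaw 40.36 w 0.0005 f [ 0.3  0.  -0.7] j [-0.12  0.44  0.08  1.19 -0.    2.32]
shift mm [ 228.2 -171.5    6.9] spin -69.64
```

Emit:
jog_arm(
  motion=[
    {"x": 28, "y": -21, "z": 0, "spin": -9, "fingers": 1},
    {"x": 57, "y": -42, "z": 0, "spin": -18, "fingers": 1},
    {"x": 85, "y": -64, "z": 0, "spin": -27, "fingers": 1},
    {"x": 114, "y": -85, "z": 0, "spin": -36, "fingers": 1},
    {"x": 142, "y": -107, "z": 0, "spin": -45, "fingers": 1},
    {"x": 171, "y": -128, "z": 0, "spin": -54, "fingers": 1},
    {"x": 200, "y": -150, "z": 2, "spin": -62, "fingers": 1},
    {"x": 228, "y": -171, "z": 4, "spin": -70, "fingers": 1},
  ],
)

```text
clock: 13.48
eef_pos: [0.6417, 0.2081, 0.1392]
tool_rot: [0.571, 0.821, 0.0, 0.0]
ft_force: [-0.1, -0.6, -0.5]
grip_width: 0.0003
grasp_force: 0.0
```

Run:
```python
from m import *
go(.6449,.0458,.058,110)
c=snap('top');s=snap('side')
# bright hub ring: hole filled outer contour
H=[]
for k,(u,v) in ((c,(340,215)),(s,(340,255))):
    u0,v0=u-8,v-7
    g=cv2.resize(cv2.cvtColor(k['pixels'],cv2.COLOR_RGB2GRAY)[v0:v0+14,u0:u0+16],None,fx=8,fy=8,interpolation=2)
    m=(g>130).astype(np.uint8)
    cs=[q for q in cv2.findContours(m,0,2)[0] if 400<cv2.contourArea(q)<8000]
    for q in cs:
        (a,b),ax,an=cv2.fitEllipse(q);h=((a+.5)/8-.5+u0,(b+.5)/8-.5+v0);print(np.round(h,2),np.round(ax,1)/8)
        H.append(h)
    print(g[4::8,4::8])
for z in (.030,.033,.0375): print(z,ray(c,*H[0],z).round(4),(proj(s,[ray(c,*H[0],z)])+[1.4,.2]).round(2))
```

```text
t 13.47 p [0.6417 0.2081 0.1392] yaw 110.38 w 0.0003 f [-0.1 -0.6 -0.5] j [ 0.31  0.64  0.38  1.31 -0.    1.53]
shift mm [-153.3  -53.6   81.1] spin 0.38
[339.6  216.14] [9.7375 9.9   ]
[[ 91  82 102 100  99 106 106 103 103 100 101 100  93  96 106 101]
 [ 94 100 102  98 102 103 102 102  99  98 101  98 101 100  99  78]
 [ 97 100 102 102 104 103 102 101  97  96  96  97  97 100 101  98]
 [ 99  99 102 104 103  98 103 135 121 118 103  97  99 100 100 104]
 [ 98 102 105 101 100 141 187 199 190 191 153 102  95 100 103 103]
 [101 102 104 102 160 196 208 213 210 208 195 130  99 103 101 103]
 [103 105 103 121 193 208 153 138 140 182 206 192 132 101 104 105]
 [103 106 102 161 201 203 120  90  96 124 203 211 142 104 104 102]
 [105 105 104 175 204 204 125  97  97  97 200 212 167 113 102 105]
 [108 104 101 156 201 204 155 106  99  99 201 212 153 106 102 108]
 [107 104 103 115 200 208 197 170 161 179 204 206 144 106 105 106]
 [106 106 103  98 166 202 210 201 203 206 204 163 116 103 106 108]
 [109 105 103 102 115 151 185 190 190 175 147 111 103 106 109 105]
 [105 103 101 106 103 105 125 129 132 123 1
[... 443 characters left out ...]
03 102 103 108]
 [ 97 101 100 106 130 169 196 183 179 191 199 157 100 101 103 105]
 [102  99 100 128 179 197 166 114  87 136 196 182 127  97 101 101]
 [101 101 101 124 177 190 149  92  94 115 170 198 163  94 102 102]
 [101 103 101 116 160 195 171 125 124 136 181 181 131  97 100 101]
 [103 104 103  99 122 164 185 195 199 195 182 156 106  98 102 103]
 [ 99 105 102 100  97 103 126 152 154 139 104  96 101 101 103 103]
 [ 77  99 107 105 102 103 100  99  97  97 102 104 106 105 104  94]
 [ 64  68  97 105 105 105 105 104 105 105 106 107 105 102  91  61]]
0.03 [ 0.5976 -0.0587  0.03  ] [[339.86 256.85]]
0.033 [ 0.597  -0.0586  0.033 ] [[339.6 256. ]]
0.0375 [ 0.596  -0.0585  0.0375] [[339.21 254.72]]
```

Hub height now comes out at 33 mm with the side pixel matching, so the die is seated flat. On to the keeper.

Emit:
jog_arm(
  motion=[
    {"x": -40, "y": -14, "z": 0, "spin": 0, "fingers": 1},
    {"x": -80, "y": -28, "z": 0, "spin": 0, "fingers": 1},
    {"x": -120, "y": -42, "z": 20, "spin": 0, "fingers": 1},
    {"x": -150, "y": -53, "z": 40, "spin": 0, "fingers": 1},
    {"x": -150, "y": -53, "z": 70, "spin": 0, "fingers": 1},
    {"x": -150, "y": -53, "z": 80, "spin": 0, "fingers": 1},
    {"x": -150, "y": -53, "z": 80, "spin": 0, "fingers": 1},
  ],
)

```text
clock: 14.45
eef_pos: [0.6427, 0.0478, 0.0581]
tool_rot: [0.573, 0.82, -0.0, -0.001]
ft_force: [0.6, -0.4, 0.7]
grip_width: -0.0001
grasp_force: 0.0
```

```bash
cat > k.py <<'E'
from h import *
go(.6449,.0458,.058,110)
o=readout.get_obs();p=np.array(o['eef_pos']);R=Ro.from_quat(o['tool_rot']).as_matrix();yw=np.degrees(np.arctan2(R[1,0],R[0,0]))
for a in np.arange(1.7,-.06,-.1):
    w=a+.248-np.pi/2; P=np.array([.5861,-.0082])+.075*np.array([np.cos(w),np.sin(w)])+.018*np.array([-np.sin(w),np.cos(w)])
    d=1000*R.T@(np.array([*P,.058])-p); print(round(a,2),P.round(4),d.round(1),round(yw-np.degrees(w+np.pi/2),1))
E
python3 k.py
```

```text
t 14.45 p [0.6427 0.0478 0.0581] yaw 110.1 w -0.0001 f [ 0.6 -0.4  0.7] j [ 0.07  0.64  0.16  1.09 -0.    1.29]
shift mm [-2.7  1.3  0.1] spin 0.1
1.7 [0.6492 0.0362] [-13.2   2.1   0.1] -1.5
1.6 [0.6533 0.0296] [-20.7   3.7   0.1] 4.2
1.5 [0.6568 0.0227] [-28.4   4.6   0.1] 9.9
1.4 [0.6595 0.0155] [-36.1   4.6   0.1] 15.7
1.3 [0.6615 0.0081] [-43.8   4.    0.1] 21.4
1.2 [6.627e-01 5.000e-04] [-51.4   2.5   0.1] 27.1
1.1 [ 0.6632 -0.0072] [-58.7   0.3   0.1] 32.9
1.0 [ 0.6629 -0.0149] [-65.9  -2.6   0.1] 38.6
0.9 [ 0.6619 -0.0226] [-72.7  -6.2   0.1] 44.3
0.8 [ 0.6601 -0.0301] [-79.1 -10.5   0.1] 50.1
0.7 [ 0.6575 -0.0373] [-85.1 -15.4   0.1] 55.8
0.6 [ 0.6543 -0.0443] [-90.5 -20.8   0.1] 61.5
0.5 [ 0.6503 -0.0509] [-95.4 -26.8   0.1] 67.2
0.4 [ 0.6457 -0.0571] [-99.6 -33.3   0.2] 73.0
0.3 [ 0.6405 -0.0628] [-103.2  -40.1    0.2] 78.7
0.2 [ 0.6348 -0.068 ] [-106.1  -47.2    0.2] 84.4
0.1 [ 0.6286 -0.0726] [-108.2  -54.6    0.2] 90.2
-0.0 [ 0.622  -0.0765] [-109.6  -62.2    0.2] 95.9
```

Emit:
jog_arm(
  motion=[
    {"x": -7, "y": 1, "z": 0, "spin": 0, "fingers": 1},
    {"x": -13, "y": 2, "z": 0, "spin": 0, "fingers": 1},
    {"x": -20, "y": 3.5, "z": 0, "spin": 4, "fingers": 1},
    {"x": -28, "y": 4.5, "z": 0, "spin": 10, "fingers": 1},
    {"x": -36, "y": 4.5, "z": 0, "spin": 16, "fingers": 1},
    {"x": -44, "y": 4, "z": 0, "spin": 21, "fingers": 1},
    {"x": -51, "y": 2.5, "z": 0, "spin": 27, "fingers": 1},
    {"x": -59, "y": 0, "z": 0, "spin": 33, "fingers": 1},
  ],
)

```text
clock: 15.45
eef_pos: [0.6649, -0.0074, 0.0594]
tool_rot: [0.783, 0.622, 0.001, 0.001]
ft_force: [0.5, 1.2, 0.3]
grip_width: -0.0002
grasp_force: 0.5
```

```bash
python3 k.py | sed -n '1p;7,30p'
python3 - <<'E'
from m import *
s=snap('side');g=s['pixels'].max(2);u,v=proj(s,[(.6632,-.025,.060)])[0];print(u,v)
E
```

```text
t 15.45 p [ 0.6649 -0.0074  0.0594] yaw 76.95 w -0.0002 f [0.5 1.2 0.3] j [-0.01  0.67  0.23  1.12  0.    1.79]
1.3 [0.6615 0.0081] [14.3 -6.8  1.4] -11.7
1.2 [6.627e-01 5.000e-04] [ 7.1 -3.9  1.4] -6.0
1.1 [ 0.6632 -0.0072] [-0.2 -1.7  1.4] -0.3
1.0 [ 0.6629 -0.0149] [-7.8 -0.2  1.3] 5.4
0.9 [ 0.6619 -0.0226] [-15.5   0.5   1.3] 11.2
0.8 [ 0.6601 -0.0301] [-23.2   0.4   1.3] 16.9
0.7 [ 0.6575 -0.0373] [-30.9  -0.4   1.3] 22.6
0.6 [ 0.6543 -0.0443] [-38.4  -2.    1.3] 28.4
0.5 [ 0.6503 -0.0509] [-45.7  -4.4   1.3] 34.1
0.4 [ 0.6457 -0.0571] [-52.8  -7.5   1.3] 39.8
0.3 [ 0.6405 -0.0628] [-59.5 -11.2   1.3] 45.6
0.2 [ 0.6348 -0.068 ] [-65.9 -15.6   1.2] 51.3
0.1 [ 0.6286 -0.0726] [-71.7 -20.7   1.2] 57.0
-0.0 [ 0.622  -0.0765] [-77.  -26.2   1.2] 62.7
360.22976261850204 230.5378206679865
```

A steady 1 N or so shows the post is being pushed. Continuing round the arc.

Emit:
jog_arm(
  motion=[
    {"x": -8, "y": 0, "z": 1, "spin": 5, "fingers": 1},
    {"x": -15, "y": 0, "z": 1, "spin": 11, "fingers": 1},
    {"x": -23, "y": 0, "z": 1, "spin": 17, "fingers": 1},
    {"x": -31, "y": -0.5, "z": 1, "spin": 22, "fingers": 1},
    {"x": -38, "y": -2, "z": 1, "spin": 28, "fingers": 1},
    {"x": -46, "y": -4.5, "z": 1, "spin": 34, "fingers": 1},
    {"x": -53, "y": -7.5, "z": 1, "spin": 40, "fingers": 1},
    {"x": -59, "y": -11, "z": 1, "spin": 45, "fingers": 1},
  ],
)

```text
clock: 16.5
eef_pos: [0.6403, -0.0624, 0.058]
tool_rot: [0.961, 0.276, 0.001, -0.0]
ft_force: [0.0, 1.3, -0.5]
grip_width: 0.0001
grasp_force: 0.5
```

```bash
python3 k.py | sed -n '1p;15,30p'
python3 - <<'E'
from m import *
s=snap('side');
def kp(a):
    w=a+.248-np.pi/2;return (.5861+.075*np.cos(w),-.0082+.075*np.sin(w),.07)
print(proj(s,[kp(a) for a in (.4,.3,.2,.1,0)]).round(1).tolist())
g=s['pixels'].max(2)[225:275,325:385];m=(g<45).astype(np.uint8)
n,_,st,ce=cv2.connectedComponentsWithStats(m)
print([(st[i].tolist(),ce[i].round(1).tolist()) for i in range(1,n) if st[i][4]>8],'offset 325,225')
E
```

```text
t 16.5 p [ 0.6403 -0.0624  0.058 ] yaw 32.05 w 0.0001 f [ 0.   1.3 -0.5] j [-0.1   0.63  0.15  1.09  0.    2.48]
0.5 [ 0.6503 -0.0509] [14.5 -4.4  0. ] -10.8
0.4 [ 0.6457 -0.0571] [ 7.4 -1.6  0. ] -5.1
0.3 [ 0.6405 -0.0628] [-0.1  0.5  0. ] 0.7
0.2 [ 0.6348 -0.068 ] [-7.7  1.8  0. ] 6.4
0.1 [ 0.6286 -0.0726] [-15.3   2.4   0. ] 12.1
-0.0 [ 0.622  -0.0765] [-23.1   2.2  -0. ] 17.8
[[354.5, 243.6], [352.6, 245.6], [350.4, 247.4], [348.0, 249.1], [345.3, 250.6]]
[([19, 0, 39, 22, 345], [38.0, 6.7]), ([26, 19, 6, 12, 59], [28.7, 24.7])] offset 325,225
```

The black post stands at side pixel (354,250), which matches a keeper angle of about 0.3. Closing the rest slowly.

Emit:
jog_arm(
  motion=[
    {"x": -4, "y": 1, "z": 0, "spin": 3, "fingers": 1},
    {"x": -8, "y": 2, "z": 0, "spin": 6, "fingers": 1},
    {"x": -11, "y": 2, "z": 0, "spin": 9, "fingers": 1},
    {"x": -14, "y": 2, "z": 0, "spin": 12, "fingers": 1},
    {"x": -17, "y": 2, "z": 0, "spin": 14, "fingers": 1},
    {"x": -19, "y": 2, "z": 0, "spin": 16, "fingers": 1},
  ],
)

```text
clock: 17.3
eef_pos: [0.6251, -0.0744, 0.0578]
tool_rot: [0.99, 0.14, 0.001, 0.0]
ft_force: [1.0, -1.6, -0.1]
grip_width: -0.0003
grasp_force: 0.4
```

Emit:
jog_arm(
  motion=[
    {"x": -1, "y": 0, "z": 0, "spin": 0, "fingers": 1},
    {"x": -2, "y": 0, "z": 0, "spin": 0, "fingers": 1},
  ],
)

```text
clock: 17.55
eef_pos: [0.6229, -0.0748, 0.0574]
tool_rot: [0.99, 0.141, 0.0, 0.0]
ft_force: [2.2, -0.0, 1.2]
grip_width: -0.0
grasp_force: 1.2
```

```bash
python3 k.py | sed -n '1p;18,30p'
```

```text
t 17.55 p [ 0.6229 -0.0748  0.0574] yaw 16.15 w -0.0 f [ 2.2 -0.   1.2] j [-0.12  0.61  0.1   1.06  0.    2.74]
0.2 [ 0.6348 -0.068 ] [13.3 -3.2 -0.6] -9.5
0.1 [ 0.6286 -0.0726] [ 6.1 -0.6 -0.6] -3.8
-0.0 [ 0.622  -0.0765] [-1.4  1.4 -0.6] 1.9
```

Emit:
jog_arm(
  motion=[
    {"x": -1, "y": 0, "z": 0, "spin": 0, "fingers": 1},
    {"x": -1, "y": 0, "z": 0, "spin": 0, "fingers": 1},
  ],
)

```text
clock: 17.8
eef_pos: [0.6228, -0.0748, 0.0575]
tool_rot: [0.99, 0.14, 0.001, -0.0]
ft_force: [5.0, 1.2, -0.7]
grip_width: 0.0003
grasp_force: 2.2
```

Emit:
jog_arm(
  motion=[
    {"x": 8, "y": 0, "z": 0, "spin": 0, "fingers": 1},
    {"x": 15, "y": 0, "z": -20, "spin": 0, "fingers": 1},
    {"x": 15, "y": 0, "z": -60, "spin": 0, "fingers": 1},
    {"x": 15, "y": 0, "z": -100, "spin": 0, "fingers": 1},
    {"x": -40, "y": 0, "z": -130, "spin": 0, "fingers": 1},
    {"x": -80, "y": -40, "z": -130, "spin": 0, "fingers": 1},
    {"x": -110, "y": -90, "z": -130, "spin": 0, "fingers": 1},
    {"x": -130, "y": -140, "z": -130, "spin": 0, "fingers": 1},
  ],
)

```text
clock: 18.8
eef_pos: [0.4556, 0.0237, 0.1872]
tool_rot: [0.99, 0.139, -0.001, 0.0]
ft_force: [0.3, 0.1, -0.5]
grip_width: 0.0001
grasp_force: 0.0
```

Run:
```python
from m import *
go(.5,.1,.2)
c=snap('top');s=snap('side')
def kp(a,r=.075,z=.07):
    w=a+.248-np.pi/2;return (.5861+r*np.cos(w),-.0082+r*np.sin(w),z)
for n,k,(u0,v0,u1,v1) in (('side',s,(325,225,385,275)),('top',c,(325,190,385,250))):
    print(n,proj(k,[kp(a,z=.072) for a in (.2,.1,0)]).round(1).tolist(),proj(k,[kp(0,z=.044)]).round(1))
    m=(k['pixels'].max(2)[v0:v1,u0:u1]<45).astype(np.uint8)
    N,_,st,ce=cv2.connectedComponentsWithStats(m)
    print([((st[i][:2]+[u0,v0]).tolist(),st[i][2:].tolist(),(ce[i]+[u0,v0]).round(1).tolist()) for i in range(1,N) if st[i][4]>8])
```

```text
t 18.8 p [0.4556 0.0237 0.1872] yaw 16.03 w 0.0001 f [ 0.3  0.1 -0.5] j [ 0.05  0.18 -0.19  1.2  -0.    2.91]
shift mm [ 63.8 -61.1 -12.9] spin None
side [[350.5, 246.8], [348.0, 248.5], [345.3, 249.9]] [[345.  258.5]]
[([345, 249], [5, 12, 54], [346.9, 254.3])]
top [[348.2, 201.6], [349.7, 204.8], [350.9, 208.2]] [[350.3 211.3]]
[([348, 206], [7, 8, 36], [350.6, 209.7])]
```

The keeper reached its stop: 5 N with no further travel. The post pixels match angle 0 in both views, and the arm is clear.

```bash
python3 -c "
from workcell import bot
print(bot.job_done())"
```

```text
the job is handed in; nothing more can be done
None
```

The die measured flat in its seat and the keeper was pushed round to its stop across it; I handed the job in at about 19 s, the arm clear of everything, and the hand-in returned no verdict.

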